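Clear the wheel and pull the start knob

ROBOT

A 6-joint arm with a two-finger parallel gripper is mounted at the origin on a cart in front of the work surface, level with it; the furniture and walls round the work are solid. World frame = base frame: x ahead of the robot, y to its left, z up, the work surface at z = 0. Lengths are in m, angles in rad, forces in N, time in s.
With the tool pointing down it reaches from about 0.3 to 0.75 m from the base axis. Payload 8.5 kg.
Tool frame: the origin (TCP) lies on the front face of the gripper's body, between the roots of the fingers; the fingertips stand 73 mm ahead of it and the grasp point (between the pads) lies 54 mm ahead of it (bot.grip_depth is the distance from the TCP to the grasp point, in m); y points along the fingers, x is the direction in which the jaws open and shut, and the axes are right-handed (so a half turn about y gives the same grasp; the last joint's range is limited). The gripper opens to 85 mm and grips with 20 to 120 N. Pads are 22 mm wide; open, the fingers measure 114 mm over their backs; the gripper's body (76 mm by 85 mm) begins 54 mm behind the grasp point. The pads swing forward as they close: fully open they stand 13 mm farther back than shut.
Start: joints at [-1.495, 0.381, 1.297, -0, 1.464, -0.215], TCP at [0.158, -0.527, 0.304] pointing down, gripper open.
Joint ranges: [-3.11, 3.11], [-0.89, 2.33], [0.22, 2.48], [-1.42, 4.56], [0.17, 2.85], [-2.88, 2.88]. Speed limits (rad/s): [2.39, 2.39, 3.14, 3.14, 3.14, 3.14].

INTERFACE

Orientations are given as a unit quaternion [w, x, y, z].
In Python, from workcell import bot gives the robot as it stands.
- The arm moves only by the shell command python3 -m creep 'ROWS' [OPENING] [FORCE]. ROWS is JSON, a list of rows, each a list of 2 entries, a list of its own where there are three numbers: the shift along the world's x, y, z in cm, then the turn about the world's z in rad. In form: [[[x, y, z], roll], ...]. A call has 1 to 12 rows; each row shifts and turns the commanded pose from where the row before left it; what a row does not reach is not made up. A row lasts 1/10 s, in which the tool goes at most 50 mm and 8.59 degrees, less where a joint would pass 70% of its speed; a pose out of reach is approached as far as the arm can. A call is refused whole if a number of a shift passes 5 or a number of a turn 0.15, either way. A call with a gripper value outside its range is refused whole. OPENING is the finger opening in cm, from 0 to 8.54, set as the call begins (- or left out, the last holds). The fingers move at their own pace and stop on an object; FORCE is the grip in N (left out, the last holds). Time passes only in rows, so rows that do not move let the fingers close. It gives the time, the measured TCP pose, the force and the opening at its end, in the units of the state.
- bot.get_obs(): the state, without advancing time (a new reading comes with each control period).
- bot.capture(name): name is "scene" or "top" or "wrist"; returns (picture, depth): 384x512x3 uint8, red, green, blue; 384x512 float32, m along the optical axis (not along the pixel's ray), 0 where there is no reading.
- bot.get_calibration(name): a dict with "K" (3x3 intrinsics, pixels), "k1" (the pictures are not rectified: a ray, as slopes to the right and down, at radius r is drawn at 1 + k1 r^2 times it, then the intrinsics apply), "R" (3x3) and "t" (3): a world point X has camera coordinates R X + t; the wrist camera has in their place "T_tool_cam" (4x4, takes a point from camera to tool coordinates, whose origin is the TCP and whose axes are the tool frame's). Camera axes: x right, y down, z forward; pixel columns grow to the right and rows downward; lengths in m; the calibration is good to about 2 mm. A picture is of the moment at which its call begins: read the wrist's pose just before it. get_calibration takes no time and is no camera call.
- bot.hand_in(): hands the job in, once; it reports no verdict.
Trained networks look in the newest picture that a camera, given by its name, has taken for a name from the list of things; names that differ only in an ending like _2 or _b are one class to them, and where a whole thing is asked for, a point or a joint stands for the part that bears it (a point fixed in the world has none). Each returns a list of dicts, best first, with "conf" (0 to 1); they miss things now and then, are a little off and sometimes report something else, mostly with a low value. They report only what shows in the picture. A call takes as long as a camera call.
- bot.trace(camera, name): "region" (384x512 bool, what is visible of it) and "point" ([column, row] in pixels, amid what is visible of it).
The state is a dict: "clock": time; "joints": joint angles; "qvel": joint speeds; "joint_torque": joint torques, N m; "eef_pos": TCP position; "orientation": TCP orientation; "wrist_force": force on the tool from outside, world axes, zero at the start; "ft_torque": the same for the moment, N m; "gripper_width": opening from 0.0 (shut) to 1.0 (fully open).
Only numpy, scipy, OpenCV 4.12 (cv2) and the standard library are available. Lean on these libraries where they do the work, as an engineer would, in place of code of your own. Each camera call takes 0.05 s, during which the arm holds its last target. There are 200 camera calls.

TASK

The scraper was left lying on the electric potter's wheel. Take it off and lay it down on the table, clear of the wheel unit, without dropping it; then switch the unit on by pulling its spring knob outward until it clicks over, and let go so that the knob rests in its out position. Do not disturb the bowl, the clay lump and the wooden rib.

Things in the scene. Friction and masses are not known exactly. Their poses are not given: they have to be found in the camera images.
- wheel_unit: Electric table-top potter's wheel, fixed: grey base 185 x 340 mm (x by y), 48 mm high. Origin: centre of its underside, on the table; x to its back, y to its left. Left half: flat round wheel head, 184 mm wide, does not turn. Right half (y -168 to -42 mm): console, its panel sloping 15 degrees down to the front (83 to 125 mm high), with one round black knob in the middle.
- wheel_top (a point): Centre of the wheel head's flat top face, at x 0, y +75, z 70 mm in the unit's frame.
- knob_grip (a point): On the axis of the black knob at half its height; moves with it. Knob: ribbed cylinder, 39 mm across, 34 mm tall, 8 mm gap under it when off. z is the knob's outward axis, leaning 15 degrees from vertical to the unit's front; x up the slope, y to the unit's left. When off: 25 mm above the panel, at x -6, y -105, z 129 mm in the unit's frame.
- start_knob (a joint): Knob travel outward in m: 0 pushed in (off), 0.018 fully out (on); both ends are stops. An over-centre spring holds it at either end: the pull is about 6 N at the start and falls to nothing at 9 mm; beyond that the spring itself draws it out to 0.018. Let go earlier, it springs back in.
- scraper: Putty scraper, red handle, 200 mm long, 18 mm thick, about 0.1 kg, lying flat on the wheel head. Origin: middle of its length, on its underside; z up; y runs along it: handle (24 mm wide, 18 mm thick) from y -12 to +100 mm, blade (44 mm wide, 2 mm thick) toward -y. Grasp across the handle at about y +25 mm. There is free table left of the unit, between it and the bowl.
- bisque_bowl: Bystander: white unglazed bowl, 104 mm across, 43 mm high, loose on the left of the table; origin under its centre.
- clay_lump_2: Bystander: grey clay lump, about 60 mm across, 42 mm high, loose on the right of the table; origin under its centre.
- wood_rib: Bystander: flat wooden rib, 54 x 100 x 9 mm, loose on the right of the table; origin under its centre.

How it is judged:
By the outcome, as a careful person would: the job done as asked, in the order asked, and still so for the second after the job is handed in, with the robot touching nothing.
It also fails if it takes over 48 s, if anything falls off the work surface, if the arm or the gripper's body presses on something with over 40 N, if the wrist force passes 120 N, or if a joint passes its speed limit or range.

## Working session

There is one attempt and no reset: what is moved stays moved. The work goes in short steps, Python scripts to look and compute and a shell command to move; the robot and the scene stay as the last step left them, time stands still between calls to the robot, and variables do not carry over. Pictures are saved under pics/ and viewed, about 8 in all and at most 12, crops included, and the job is handed in when it is done.

```bash
mkdir -p pics; ls; cat > h.py <<'E'
import numpy as np, cv2
from workcell import bot
from scipy.spatial.transform import Rotation as Rn
def pose(o=None):
    o=o or bot.get_obs(); q=o["orientation"]; return np.array(o["eef_pos"]),Rn.from_quat([q[1],q[2],q[3],q[0]]).as_matrix()
def cap(name):
    P=pose(); im,d=bot.capture(name); return im,d,P
def cloud(name,d,P=None,sel=None):
    c=bot.get_calibration(name); K=np.array(c["K"]); k=c["k1"]
    v,u=np.nonzero((d>0)&(sel if sel is not None else True)); z=d[v,u]
    s=cv2.undistortPoints(np.stack([u,v],1).astype(np.float64)[:,None],K,np.array([k,0,0,0.]))[:,0]
    X=np.c_[s*z[:,None],z]
    if name=="wrist":
        T=np.array(c["T_tool_cam"]); X=X@T[:3,:3].T+T[:3,3]; return X@P[1].T+P[0],u,v
    return (X-np.array(c["t"]))@np.array(c["R"]),u,v
E
python3 - <<'E'
from h import *
o=bot.get_obs(); print(o["clock"],o["eef_pos"],o["orientation"],o["gripper_width"])
ims=[]
for n in ["top","scene"]:
    im,d,P=cap(n); cv2.imwrite(f"pics/{n}0.png",im[:,:,::-1]); np.savez(f"{n}0.npz",im=im,d=d)
    for nm in ["wheel_unit","scraper","knob_grip","bisque_bowl","clay_lump_2","wood_rib"]:
        r=bot.trace(n,nm)
        if r:
            X,u,v=cloud(n,d,P,r[0]["region"]); print(n,nm,round(r[0]["conf"],2),np.round(r[0]["point"]),len(X),np.round(np.median(X,0),3),np.round(np.percentile(X,2,0),3),np.round(np.percentile(X,98,0),3)); np.save(f"{n}_{nm}.npy",X)
        else: print(n,nm,None)
E
```

```text
pics
0.0 [ 0.15768557 -0.52671716  0.30329361] [ 0.5675657  -0.56676101  0.42263057 -0.42194139] 1.0014101966609545
top wheel_unit 0.81 [281. 175.] 4185 [ 0.511 -0.112  0.072] [ 0.424 -0.255  0.04 ] [0.603 0.066 0.141]
top scraper 0.74 [246. 178.] 321 [0.499 0.029 0.082] [ 0.454 -0.076  0.021] [0.572 0.081 0.092]
top knob_grip 0.51 [307. 170.] 102 [ 0.522 -0.197  0.145] [ 0.505 -0.216  0.124] [ 0.542 -0.181  0.153]
top bisque_bowl 0.59 [127. 194.] 574 [0.456 0.477 0.016] [0.408 0.423 0.005] [0.499 0.515 0.046]
top clay_lump_2 0.67 [373. 201.] 212 [ 0.423 -0.455  0.033] [ 0.394 -0.487  0.001] [ 0.452 -0.433  0.043]
top wood_rib 0.72 [366. 175.] 325 [ 0.531 -0.445  0.009] [ 0.505 -0.491 -0.003] [ 0.559 -0.399  0.016]
scene wheel_unit 0.65 [266. 188.] 2264 [ 0.513 -0.006  0.07 ] [ 0.412 -0.247  0.014] [0.602 0.08  0.135]
scene scraper 0.75 [253. 190.] 160 [0.507 0.007 0.083] [ 0.453 -0.081  0.075] [0.571 0.075 0.09 ]
scene knob_grip 0.55 [303. 164.] 58 [ 0.519 -0.185  0.14 ] [ 0.504 -0.202  0.116] [ 0.531 -0.177  0.15 ]
scene bisque_bowl 0.9 [132. 244.] 705 [0.471 0.468 0.027] [0.4   0.423 0.001] [0.512 0.517 0.045]
scene clay_lump_2 0.54 [374. 186.] 180 [ 0.408 -0.446  0.024] [ 0.389 -0.478 -0.002] [ 0.452 -0.428  0.042]
scene wood_rib 0.54 [351. 179.] 141 [ 0.526 -0.442  0.009] [ 0.504 -0.489  0.002] [ 0.566 -0.4    0.014]
```

View pics/top0.png

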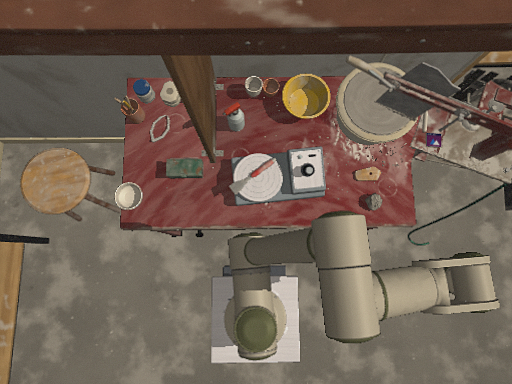

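View pics/scene0.png

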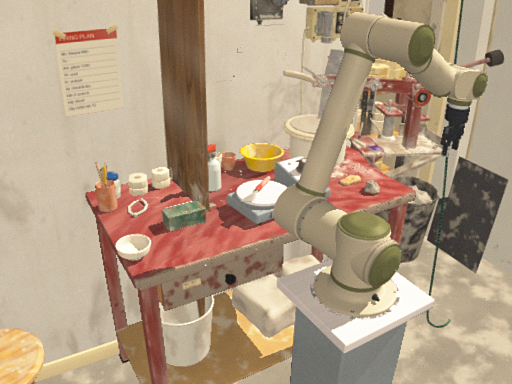

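The top view shows the scraper at about (253,177), with its red handle pointing to the upper right. The wheel is at (258,177) and the knob at (307,170). A green box at (184,168) and a wooden post with its foot near (215,155) stand left of the unit.

```bash
python3 - <<'E'
from h import *
for n in ["top","scene"]:
    z=np.load(f"{n}0.npz"); d=z["d"]; im=z["im"].astype(int)
    X,u,v=cloud(n,d); c=im[v,u]
    S=np.load(f"{n}_scraper.npy"); S=S[(S[:,2]>.073)]
    m=S[:,:2].mean(0); w,V=np.linalg.eigh(np.cov((S[:,:2]-m).T)); a=V[:,1]; a*=np.sign(-a[1]); p=(S[:,:2]-m)@a
    print(n,"scraper ctr",m,"ang",np.arctan2(a[1],a[0]),"ext",p.min(),p.max())
    red=(c[:,0]>c[:,1]+60)&(X[:,2]>.075)&(X[:,2]<.12)&(abs(X[:,0]-.51)<.12)&(X[:,1]>-.1)&(X[:,1]<.1)
    r=X[red]; print(" red",len(r),r.mean(0),r.min(0),r.max(0))
    W=np.load(f"{n}_wheel_unit.npy"); 
    b=W[(W[:,2]>.06)&(W[:,2]<.075)]; print(" wheel z",np.median(b[:,2]))
    (cx,cy),(sx,sy),an=cv2.minAreaRect(W[(W[:,2]>.03)][:,:2].astype(np.float32)); print(" unit rect",cx,cy,sx,sy,an)
    # height map of area left of unit
    H=np.full((12,14),-1.)
    for i in range(12):
        for j in range(14):
            q=X[(abs(X[:,0]-(.28+.04*i))<.02)&(abs(X[:,1]-(.08+.03*j))<.015)&(X[:,2]>-.05)]
            if len(q): H[i,j]=q[:,2].max()
    print("rows x=.28+.04i, cols y=.08+.03j (cm)"); print(np.round(H*100).astype(int))
E
```

```text
top scraper ctr [0.50910394 0.01123813] ang -0.944321618526766 ext -0.08038931159367621 0.11439260032334754
 red 52 [ 0.5288654  -0.01793477  0.08754435] [ 0.51207338 -0.07178279  0.07999605] [0.56668329 0.00291231 0.09354546]
 wheel z 0.07079750733977686
 unit rect 0.5195068717002869 -0.09322373569011688 0.18456344306468964 0.33708736300468445 5.389642715454102
rows x=.28+.04i, cols y=.08+.03j (cm)
[[  18 -100 -100 -100 -100 -100 -100 -100 -100 -100 -100 -100 -100 -100]
 [   1    1    1    1    1    1    1    1    1    1    1    1    0    0]
 [   1    1    1    1    1    1    1    1    1    1    1    1    1    1]
 [   1    1    1    1    1    1    1    1    1    1    1    1    5    5]
 [   9    1    1    1    1    1    1    1    1    1    1    5    5    2]
 [   8    1    1    1    1    1    1    1    1    1    1    4    5    4]
 [   7    1    1    1    7    6    6    6    6    1    1    1    1    5]
 [  89   89   89   89   89   89   89   89   90   90   89   89    1    1]
 [  90   90   90   90   90   90   90   90   90   90   90   86   84    1]
 [  90   90   90   90   90   90   89   9
[... 761 characters left out ...]
0    0    0    0    0    1    1    0    0]
 [   5    1    0    0    0    0    0    0    0    0    0    1    5    5]
 [   8    1    1    1    1    0    0    0    0    0    0    5    4    1]
 [   8    0    0    0    0    1    0    0    1    0    0    4    4    5]
 [   7    0    0    0    6    6    6    6    6    0    0    0    2    4]
 [   6    0    0    0    6    6    6    6    6    0    0    0    0    1]
 [   5    1   70   70    5    6    6    5    6    0    1    0    0    1]
 [   0    0    0   70 -100 -100 -100    0    0    0    0    0    0    0]
 [   0    1 -100   70    0    0    0    0    0    1    1    1    0    0]
 [  18    0 -100   69    1    1    0    1    1    1    0    1    0    1]]
```

```bash
python3 - <<'E'
import cv2
a=cv2.imread("pics/top0.png")[120:230,150:340]; cv2.imwrite("pics/topc.png",cv2.resize(a,None,fx=4,fy=4,interpolation=2))
E
```

```text
(no output)
```

View pics/topc.png

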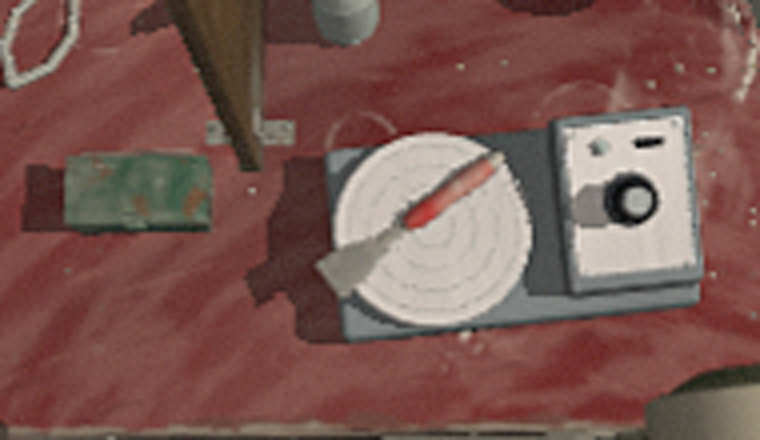

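```bash
python3 -m creep '[[[2.9,3.8,0],0.15],[[2.9,3.8,0],0.15],[[2.9,3.8,0],0.15],[[2.9,3.8,0],0.15],[[2.9,3.8,0],0.15],[[2.9,3.8,0],0.15],[[2.9,3.8,0],0.15],[[2.9,3.8,0],0.15],[[2.9,3.8,0],0.15],[[2.9,3.8,0],0.15],[[2.9,3.8,0],0.15],[[2.9,3.8,0],0.15]]' 8.5 40; cat >> h.py <<'E'
def yaw():
    p,R=pose(); return p,np.arctan2(R[1,0],R[0,0])
E
python3 -c "
from h import *
print(yaw(),bot.get_obs()['joints'])"
```

```text
clock: 1.9
eef_pos: [0.5066, -0.069, 0.3041]
orientation: [-0.683, 0.683, 0.184, -0.184]
wrist_force: [-0.4, -1.1, 0.8]
gripper_width: 0.998
(array([ 0.50661965, -0.06899995,  0.30412769]), np.float64(0.5263116600304514)) [-3.67213674e-01  3.12414917e-01  1.40207693e+00 -8.26624401e-05
  1.42656214e+00 -8.93513410e-01]
```

```bash
python3 -m creep '[[[1.2,2.2,-2],0.05],[[1.2,2.3,-2],0.04],[[0,0,0],0],[[0,0,0],0]]'
cat > look.py <<'E'
from h import *
import sys
im,d,P=cap("wrist"); cv2.imwrite(f"pics/{sys.argv[1]}.png",im[:,:,::-1])
print(yaw())
r=bot.trace("wrist","scraper")
for q in r[:1]:
    S,u,v=cloud("wrist",d,P,q["region"]); print(q["conf"],q["point"],len(S),np.median(S,0))
    m=S[:,:2].mean(0); w,V=np.linalg.eigh(np.cov((S[:,:2]-m).T)); a=V[:,1]; a*=np.sign(-a[1]); p=(S[:,:2]-m)@a
    print("axis ang",np.arctan2(a[1],a[0]),"ends",m+a*p.min(),m+a*p.max(),"z pct",np.percentile(S[:,2],[5,50,95]))
    c=im[v,u].astype(int); red=S[c[:,0]>c[:,1]+50]
    if len(red)>20:
        mr=red[:,:2].mean(0); w,V=np.linalg.eigh(np.cov((red[:,:2]-mr).T)); b=V[:,1]*np.sign(-V[1,1]); p=(red[:,:2]-mr)@b
        print("red",len(red),mr,np.arctan2(b[1],b[0]),"ends",mr+b*p.min(),mr+b*p.max(),red[:,2].max())
E
python3 look.py w1
```

```text
clock: 2.3
eef_pos: [0.5297, -0.0258, 0.2639]
orientation: [0.674, -0.674, -0.212, 0.213]
wrist_force: [-0.4, 0.6, 0.7]
gripper_width: 0.997
(array([ 0.52969782, -0.0263943 ,  0.26451309]), np.float64(0.6093171401364877))
0.91 [266.3, 94.1] 9129 [0.49493794 0.03285216 0.08150815]
axis ang -0.9429480823657003 ends [0.44907601 0.093585  ] [ 0.58925117 -0.0995405 ] z pct [0.07578046 0.08150815 0.08824612]
red 2351 [ 0.53402427 -0.02557112] -0.9742187639779372 ends [0.51158937 0.00746393] [ 0.56649845 -0.07338885] 0.09083926500185718
```

View pics/w1.png

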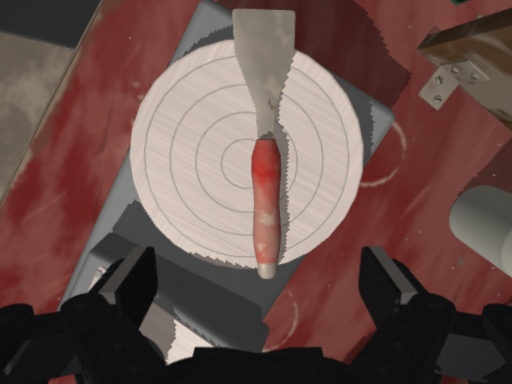

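The handle lies vertical in the wrist picture at column 265, rows 138 to 275, so it is already square to the jaws. The offset is about 4 mm.

```bash
python3 -m creep '[[[0.3,0.3,-4],0],[[0,0,-4],0],[[0,0,-2],0],[[0,0,-1],0],[[0,0,-0.7],0],[[0,0,0],0]]' && python3 -m creep '[[[0,0,0],0],[[0,0,0],0],[[0,0,0],0],[[0,0,0],0],[[0,0,0],0],[[0,0,0],0]]' 0 40
```

```text
clock: 3.0
eef_pos: [0.5329, -0.0234, 0.1473]
orientation: [-0.674, 0.675, 0.212, -0.212]
wrist_force: [-0.8, 0.1, 0.4]
gripper_width: 0.993
clock: 3.6
eef_pos: [0.5328, -0.0229, 0.1474]
orientation: [-0.674, 0.675, 0.213, -0.212]
wrist_force: [-1.0, 0.4, 5.6]
gripper_width: 0.24
```

```bash
python3 -m creep '[[[0,0,0],0],[[0,0,1],0],[[0,0,2],0],[[0,0,3],0],[[0,0,3],0],[[0,0,0],0],[[0,0,0],0]]' 0 60; python3 look.py w2
```

```text
clock: 4.3
eef_pos: [0.5325, -0.0229, 0.237]
orientation: [-0.674, 0.675, 0.212, -0.212]
wrist_force: [-0.4, -0.4, -2.2]
gripper_width: 0.232
(array([ 0.53223722, -0.0227972 ,  0.23621107]), np.float64(0.6099829402779215))
0.81 [259.9, 121.8] 19392 [0.49843197 0.02404974 0.17091041]
axis ang -0.9558363114107662 ends [0.47128742 0.06111008] [ 0.61375269 -0.14058853] z pct [0.16728299 0.17091041 0.17771649]
red 6016 [ 0.52903803 -0.02120534] -0.9891668009310469 ends [0.51044371 0.007075  ] [ 0.60897596 -0.14278395] 0.17970403026863935
```

View pics/w2.png

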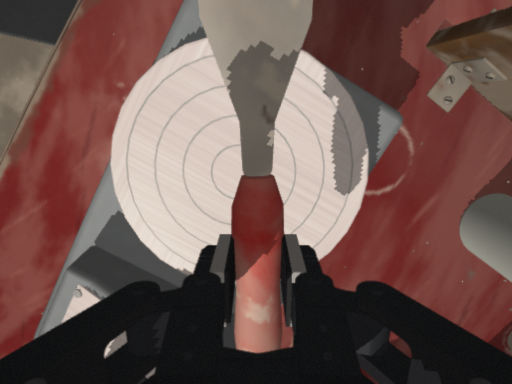

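The scraper is held level: handle between the pads at about (258,270), blade up the picture. Next I carry it to free table left of the unit.

```bash
python3 -m creep '[[[-2,4,0],-0.1],[[-2,4,0],-0.1],[[-2,4,0],-0.1],[[-2,4,0],-0.1],[[-2,4,0],-0.1],[[-2,4,0],-0.1],[[0,0,-3],0],[[0,0,-3],0],[[0,0,-3],0],[[0,0,-2],0],[[0,0,0],0],[[0,0,0],0]]'; python3 look.py w3; python3 - <<'E'
from h import *
im,d,P=cap("wrist"); X,u,v=cloud("wrist",d,P)
s=(X[:,2]<.03)&(X[:,1]>.15)&(X[:,1]<.38)&(abs(X[:,0]-.41)<.1); print("table z",np.percentile(X[s,2],[5,50,95]),s.sum())
E
```

```text
clock: 5.6
eef_pos: [0.4127, 0.2171, 0.1268]
orientation: [-0.707, 0.707, 0.003, -0.004]
wrist_force: [0.7, 1.4, -0.5]
gripper_width: 0.236
(array([0.41295992, 0.21714641, 0.12743063]), np.float64(0.009955491211836228))
0.88 [259.5, 123.4] 19305 [0.41049352 0.27515078 0.06069967]
axis ang -1.5548138680120347 ends [0.4094699  0.32017262] [0.41192475 0.1665895 ] z pct [0.05700383 0.06069967 0.06747847]
red 7478 [0.41123069 0.21711844] -1.5558985134454675 ends [0.41011876 0.2917501 ] [0.41198375 0.16657425] 0.06925804641194783
table z [-0.00068251  0.0004485   0.00154254] 69816
```

```bash
python3 -m creep '[[[0,0,-2],0],[[0,0,-1.5],0],[[0,0,-0.7],0],[[0,0,-0.3],0],[[0,0,-0.2],0],[[0,0,-0.1],0],[[0,0,0],0],[[0,0,0],0]]'
```

```text
clock: 6.55
eef_pos: [0.4128, 0.2172, 0.0792]
orientation: [0.707, -0.707, -0.004, 0.003]
wrist_force: [-0.5, 0.2, -1.4]
gripper_width: 0.235
```

```bash
python3 -m creep '[[[0,0,-0.1],0],[[0,0,-0.1],0],[[0,0,0],0],[[0,0,0],0]]'
```

```text
clock: 6.95
eef_pos: [0.4128, 0.2172, 0.0775]
orientation: [0.707, -0.707, -0.004, 0.003]
wrist_force: [-1.0, -1.1, 7.6]
gripper_width: 0.235
```

```bash
python3 -m creep '[[[0,0,0],0],[[0,0,0],0],[[0,0,0],0],[[0,0,0],0],[[0,0,1],0],[[0,0,2],0],[[0,0,3],0],[[0,0,4],0],[[0,0,4],0],[[0,0,4],0],[[0,0,0],0],[[0,0,0],0]]' 6.5; python3 look.py w4
```

```text
clock: 8.15
eef_pos: [0.4124, 0.2171, 0.2577]
orientation: [0.707, -0.707, -0.004, 0.003]
wrist_force: [0.6, 0.2, 0.5]
gripper_width: 0.762
(array([0.41219424, 0.21698136, 0.25663827]), np.float64(0.009991613278177786))
0.67 [258.7, 97.6] 5820 [0.41108767 0.28346382 0.01178198]
axis ang -1.549737875214378 ends [0.40914557 0.34331385] [0.41354908 0.13423583] z pct [0.00606936 0.01178198 0.01827115]
red 2087 [0.41190349 0.20845116] -1.5296642625589723 ends [0.40655507 0.33840806] [0.41495402 0.13432855] 0.020512194709426945
```

View pics/w4.png

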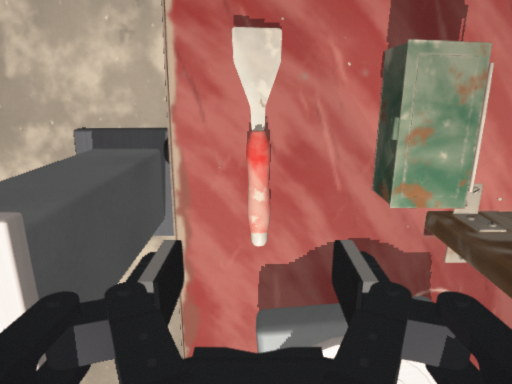

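The scraper lies flat on the table, clear of the unit: column 258, rows 27 to 245. Next is the knob.

```bash
python3 -m creep '[[[1,-4.1,0.5],-0.148],[[1,-4.1,0.5],-0.148],[[1,-4.1,0.5],-0.148],[[1,-4.1,0.5],-0.148],[[1,-4.1,0.5],-0.148],[[1,-4.1,0.5],-0.148],[[1,-4.1,0],-0.148],[[1,-4.1,0],-0.148],[[1,-4.1,0],-0.148],[[1,-4.1,0],-0.148],[[0,0,0],0],[[0,0,0],0]]' 8.5; cat > lk.py <<'E'
from h import *
import sys
im,d,P=cap("wrist"); cv2.imwrite(f"pics/{sys.argv[1]}.png",im[:,:,::-1])
print(yaw(),bot.get_obs()["joints"][5])
for nm in ["knob_grip"]:
  for q in bot.trace("wrist",nm)[:2]:
    S,u,v=cloud("wrist",d,P,q["region"]); print(nm,q["conf"],q["point"],len(S),np.median(S,0),np.percentile(S,2,0),np.percentile(S,98,0))
    t=S[S[:,2]>np.percentile(S[:,2],98)-.012]; print("top part",len(t),(t.min(0)+t.max(0))/2, t.mean(0), t.max(0)-t.min(0))
X,u,v=cloud("wrist",d,P)
s=(X[:,2]>.085)&(X[:,2]<.122)&(abs(X[:,0]-.523)<.07)&(abs(X[:,1]+.2)<.06); n=X[s]
if len(n)>500:
    c=np.c_[n[:,:2],np.ones(len(n))]
    w=np.ones(len(n),bool)
    for _ in range(5):
        k=np.linalg.lstsq(c[w],n[w,2],rcond=None)[0]; w=abs(c@k-n[:,2])<.003
    print("panel plane",k,"tilt deg",np.degrees(np.arctan(np.hypot(k[0],k[1]))),"dir",np.degrees(np.arctan2(k[1],k[0])),w.sum(),"z at knob",k@[.523,-.199,1])
E
python3 lk.py w5
```

```text
clock: 9.45
eef_pos: [0.5124, -0.1934, 0.2852]
orientation: [-0.524, 0.525, -0.476, 0.473]
wrist_force: [-0.1, 1.0, -0.3]
gripper_width: 0.995
(array([ 0.51238288, -0.19249081,  0.28569502]), np.float64(-1.469177165033649)) 0.8933394156513644
knob_grip 0.57 [263.7, 185.3] 3348 [ 0.52598668 -0.19659751  0.14498041] [ 0.50413648 -0.21491154  0.12360255] [ 0.54217359 -0.17914508  0.14950721]
top part 2761 [ 0.52117004 -0.19746234  0.14426204] [ 0.52257677 -0.19708718  0.14543449] [0.03927513 0.0398886  0.01332502]
panel plane [ 0.26344619  0.02878278 -0.02804221] tilt deg 14.842968908358314 dir 6.2351130768045735 21311 z at knob 0.10401237158521016
```

View pics/w5.png

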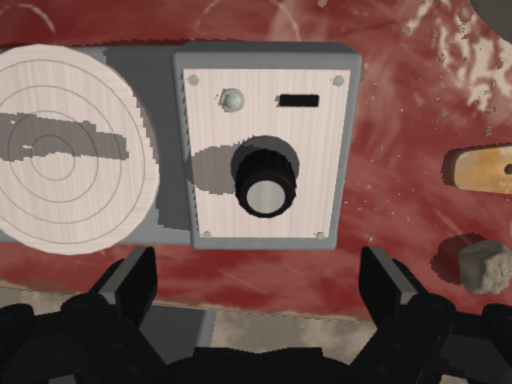

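The knob sits at pixel (265,185) in the middle of the panel. Its measured top and the 14.8° panel tilt agree with the given geometry.

```bash
python3 -m creep '[[[1.0,-0.5,-3],0],[[0,0,-3],0],[[0,0,-2],0],[[0,0,-1.2],0],[[0,0,-0.6],0],[[0,0,0],0]]' && python3 -m creep '[[[0,0,0],0],[[0,0,0],0],[[0,0,0],0],[[0,0,0],0],[[0,0,0],0],[[0,0,0],0]]' 0 50
```

```text
clock: 10.15
eef_pos: [0.5227, -0.1974, 0.1889]
orientation: [-0.525, 0.525, -0.474, 0.474]
wrist_force: [-0.6, -0.5, -0.2]
gripper_width: 0.995
clock: 10.75
eef_pos: [0.5227, -0.1971, 0.19]
orientation: [0.525, -0.524, 0.474, -0.474]
wrist_force: [-1.8, 5.5, 7.7]
gripper_width: 0.431
```

```bash
python3 -m creep '[[[-0.05,0,0.2],0],[[-0.05,-0.01,0.2],0],[[-0.05,0,0.2],0],[[-0.05,-0.01,0.2],0],[[-0.05,0,0.2],0],[[0,0,0],0],[[0,0,0],0]]'
```

```text
clock: 11.45
eef_pos: [0.5203, -0.1974, 0.199]
orientation: [0.525, -0.524, 0.474, -0.474]
wrist_force: [1.6, 4.5, 0.4]
gripper_width: 0.433
```

```bash
python3 -m creep '[[[-0.05,0,0.2],0],[[-0.05,-0.01,0.2],0],[[-0.05,0,0.2],0],[[-0.05,-0.01,0.1],0],[[0,0,0],0],[[0,0,0],0]]'; python3 lk.py w6
```

```text
clock: 12.05
eef_pos: [0.5183, -0.1976, 0.2066]
orientation: [0.525, -0.524, 0.474, -0.474]
wrist_force: [-0.5, 6.0, 5.2]
gripper_width: 0.43
(array([ 0.51826621, -0.19757658,  0.20662231]), np.float64(-1.469949877115911)) 0.8912181744416672
knob_grip 0.85 [257.4, 265.7] 9292 [ 0.5256176  -0.19710928  0.16131523] [ 0.50009604 -0.21434921  0.13732243] [ 0.53834127 -0.1803351   0.16606241]
top part 7101 [ 0.51673686 -0.19813512  0.16083888] [ 0.52021376 -0.19753854  0.16207725] [0.04004881 0.0381695  0.01355077]
panel plane [ 0.2670642   0.02956964 -0.02977053] tilt deg 15.03992628224011 dir 6.318117131657833 31111 z at knob 0.10401968622409034
```

```bash
python3 -m creep '[[[0,0,0],0],[[0,0,0],0],[[0,0,0],0],[[0,0,0],0],[[0,0,0],0],[[0,0,1],0],[[0,0,2],0],[[0,0,3],0],[[0,0,3],0],[[-1,0,0],0],[[0,0,0],0],[[0,0,0],0]]' 8.5; python3 lk.py w7; python3 - <<'E'
from h import *
im,d,P=cap("top"); cv2.imwrite("pics/top9.png",cv2.resize(im[100:240,90:420,::-1],None,fx=2.4,fy=2.4,interpolation=2))
im,d,P=cap("scene")
for nm in ["scraper","bisque_bowl","clay_lump_2","wood_rib"]:
    for q in bot.trace("scene",nm)[:1]:
        X,u,v=cloud("scene",d,P,q["region"]); print(nm,round(q["conf"],2),np.round(np.median(X,0),3),np.round(np.percentile(X,2,0),3),np.round(np.percentile(X,98,0),3))
E
```

```text
clock: 13.35
eef_pos: [0.5078, -0.1982, 0.2953]
orientation: [-0.524, 0.525, -0.475, 0.474]
wrist_force: [-0.5, -0.4, -0.1]
gripper_width: 0.996
(array([ 0.50801328, -0.19818216,  0.29511371]), np.float64(-1.4701630725575585)) 0.8809941501756423
knob_grip 0.68 [257.2, 188.3] 3635 [ 0.52151999 -0.19742148  0.16237025] [ 0.4991151  -0.21579998  0.13944738] [ 0.53782946 -0.17968347  0.16693952]
top part 2965 [ 0.51636746 -0.19790433  0.16153955] [ 0.51799781 -0.19767461  0.16284335] [0.03926993 0.03987139 0.01318897]
panel plane [ 0.26341042  0.02879629 -0.02796281] tilt deg 14.84114354912306 dir 6.238856638239887 19620 z at knob 0.10407037961400062
scraper 0.53 [0.406 0.219 0.012] [ 0.392  0.143 -0.   ] [0.433 0.337 0.02 ]
bisque_bowl 0.63 [0.47  0.466 0.027] [0.4   0.423 0.007] [0.499 0.516 0.044]
clay_lump_2 0.65 [ 0.408 -0.447  0.025] [ 0.387 -0.478  0.002] [ 0.445 -0.43   0.042]
wood_rib 0.64 [ 0.526 -0.443  0.009] [ 0.503 -0.497 -0.001] [ 0.577 -0.395  0.014]
```

View pics/w7.png

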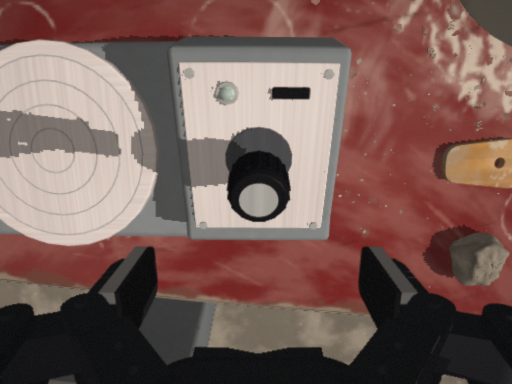

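View pics/top9.png

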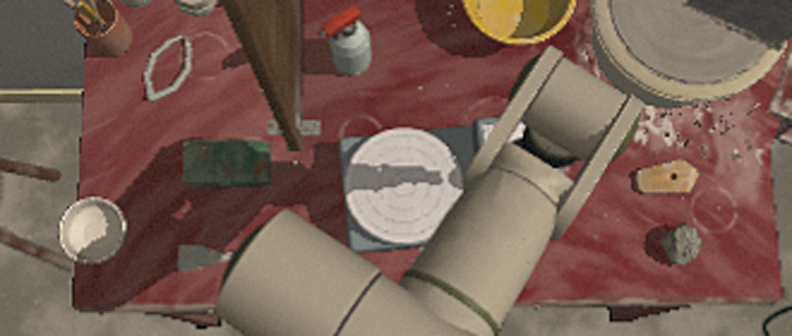

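The knob stands out at (258,190) and its top rose 17.4 mm vertically, which is 18 mm along its axis. The scraper is on the table, partly hidden by the arm in the top view. The bowl, clay lump and rib are where they were.

```bash
python3 -c "
from workcell import bot
print(bot.hand_in())"
```

```text
the job is handed in; nothing more can be done
None
```

The job is done and handed in at about 13.5 s on the robot's clock.

- **Scraper:** I lifted it off the wheel by its handle and set it on the table left of the unit. I lowered it until the force rose to about 8 N at contact, then opened the gripper. It lies flat at about x 0.41, y 0.13 to 0.34, clear of both the wheel and the bowl.
- **Knob:** I gripped it and pulled it about 17 mm along its tilted axis, then let go. In the last picture its top is about 18 mm out along the axis, so it rests fully out, with the open gripper clear above it.
- **Bowl, clay lump and rib:** the before and after measurements agree to within a few millimetres at the centres. The extreme edges of what was visible differ by up to about 13 mm, which I put down to camera noise. None of these was touched.

No check failed. In the final top view the arm hid part of the scraper, so its resting place comes from the wrist picture and the scene camera, which agree.

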